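Feed a rearing bin through its spring-gate port

TASK

Feed this rearing bin: count exactly three of the brown feed discs from the beige tray into the open port on its lid while the gate is shut, leaving the other two discs on the tray. Then pull the gate's yellow tab out to the red marks, so that the three discs drop into the bin, and keep it there: the gate would spring shut, so your job finishes while you are still holding the tab at the marks, for me to look in. Leave the gel cup and the other things where they are.

Things in the scene. Friction and masses are not known exactly. Their poses are not given: they have to be found in the camera images.
- bin: Clear rearing bin with a white lid, fixed to the bench, 330 (x) x 220 (y) mm, lid top 146 mm high; purple egg flats stand inside its front part. Origin: centre of its underside, z up; its -x side is the front, to which the gate is pulled. On the lid lie guide rails and two steel spring cartridges (at y = +-78 mm, tops 165 mm above the bench), the port collar and the gate.
- port (a point): Centre of the port's open mouth at its rim, 190 mm above the bench; axes as the bin's. The port is an aluminium collar on the lid, inside 80 (bin's x) x 110 mm (y), walls 4 mm thick, 38 mm high; its floor is the shut gate plate, 39 mm below the rim. Pulling the gate takes the floor away and what lies on it drops into the bin.
- port_middle (a point): Centre of the space inside the port, 15 mm below its rim and 24 mm above the shut gate plate; a disc counts as in the port within 60 mm of it.
- drop_floor (a point): Middle of the free part of the bin's floor, under the port, 4 mm above the bench; dropped discs come to lie within 130 mm of it.
- gate (a joint): Travel of the steel slide gate under the port, m: 0 shut, grows as it is pulled towards the bin's front (-x); 0.085 with the tab at the red marks (port fully open), end stop at 0.105. Springs pull it shut by themselves, with about 2.5 N when shut and 7.5 N at the marks, plus 0.5 N friction.
- tab (a point): Point to grip on the gate's yellow upright pull tab: on its centre line, 184 mm above the bench; axes as the bin's; moves with the gate. The tab is 12 mm thick (bin's x), 50 wide (y), from 164 to 206 mm above the bench, on a dark cross bar also 12 mm thick, 172 mm long (y), 10 mm high. With the gate shut there are 50 mm between tab and port collar.
- open_mark (a point): Where tab must be when the gate is out to the red marks: 85 mm in front of its place with the gate shut, same height. The marks are two red lines across the lid, left and right of the gate; the middle of the cross bar and tab must stand level with them.
- tray: Shallow beige tray, fixed, 270 (x) x 230 (y) x 22 mm, walls and floor 4 mm. Origin: centre of its underside, z up. Five discs and one gel cup stand on it in three rows of two, about 75 mm apart along its x and 85 mm along its y, so fingers have most room on the two y sides of a disc. The gel cup is not feed and stays.
- disc0_center (a point): Centre (half-way up) of a brown pressed feed disc lying flat, 40 mm across, 22 mm high, 30 g. All five discs are alike; any three will do.
- disc1_center (a point): Centre (half-way up) of a brown pressed feed disc lying flat, 40 mm across, 22 mm high, 30 g. All five discs are alike; any three will do.
- disc2_center (a point): Centre (half-way up) of a brown pressed feed disc lying flat, 40 mm across, 22 mm high, 30 g. All five discs are alike; any three will do.
- disc3_center (a point): Centre (half-way up) of a brown pressed feed disc lying flat, 40 mm across, 22 mm high, 30 g. All five discs are alike; any three will do.
- disc4_center (a point): Centre (half-way up) of a brown pressed feed disc lying flat, 40 mm across, 22 mm high, 30 g. All five discs are alike; any three will do.
- gel_cup: The gel cup on the tray, a bystander: blue, white lid, 42 mm across, 27 mm high. Origin: centre of its underside.
- egg_flat: Loose purple egg flat, 140 mm square, 30 mm high, a bystander. Origin under its centre.
- spray: White bottle with green cap, 62 mm across, 180 mm high, a bystander. Origin under its centre.
- jar: Clear jar with red lid, 64 mm across, 85 mm high, a bystander. Origin under its centre.
- scoop: Steel scoop with black handle, 180 mm long, 37 mm high, a bystander.
- culture_cup: Pale cup with black lid, 76 mm across, 66 mm high, a bystander. Origin under its centre.
- brush: Hand brush lying on the bench, a bystander.
There are look-alikes about, which are no part of the job. What is shaped like the part that bears disc4_center but black is not meant. Leave any purple look-alike of the part that bears disc1_center alone.

How it is judged:
On the way:
1. exactly three discs lie in the port on the shut gate, let go, and the other two are on the tray (((distance between each of disc0_center, disc1_center and port_middle below 0.06 m and distance between any of disc2_center, disc3_center, disc4_center and port_middle below 0.06 m) or (distance between each of disc0_center, disc2_center and port_middle below 0.06 m and distance between any of disc3_center, disc4_center and port_middle below 0.06 m) or distance between each of disc0_center, disc3_center, disc4_center and port_middle below 0.06 m or (distance between each of disc1_center, disc2_center and port_middle below 0.06 m and distance between any of disc3_center, disc4_center and port_middle below 0.06 m) or distance between each of disc1_center, disc3_center, disc4_center and port_middle below 0.06 m or distance between each of disc2_center, disc3_center, disc4_center and port_middle below 0.06 m) and ((distance between disc0_center and tray below 0.13 m and distance between any of disc1_center, disc2_center, disc3_center, disc4_center and tray below 0.13 m) or (distance between disc1_center and tray below 0.13 m and distance between any of disc2_center, disc3_center, disc4_center and tray below 0.13 m) or (distance between disc2_center and tray below 0.13 m and distance between any of disc3_center, disc4_center and tray below 0.13 m) or distance between each of disc3_center, disc4_center and tray below 0.13 m) and value of joint gate below 0.006 m and contact force between the fingers and disc0 below 0.2 N and contact force between the fingers and disc1 below 0.2 N and contact force between the fingers and disc2 below 0.2 N and contact force between the fingers and disc3 below 0.2 N and contact force between the fingers and disc4 below 0.2 N), for 0.2 s.
At the end, for the whole second after the job is handed in: The gate is held still by the fingers on the gate's yellow tab or cross bar (contact over 2 N), 85 mm out with the tab at the red marks, to within 7 mm either way; exactly three discs lie inside the bin below the lid and the other two are on the tray (((distance between each of disc0_center, disc1_center and drop_floor below 0.13 m and distance between any of disc2_center, disc3_center, disc4_center and drop_floor below 0.13 m) or (distance between each of disc0_center, disc2_center and drop_floor below 0.13 m and distance between any of disc3_center, disc4_center and drop_floor below 0.13 m) or distance between each of disc0_center, disc3_center, disc4_center and drop_floor below 0.13 m or (distance between each of disc1_center, disc2_center and drop_floor below 0.13 m and distance between any of disc3_center, disc4_center and drop_floor below 0.13 m) or distance between each of disc1_center, disc3_center, disc4_center and drop_floor below 0.13 m or distance between each of disc2_center, disc3_center, disc4_center and drop_floor below 0.13 m) and ((distance between disc0_center and tray below 0.13 m and distance between any of disc1_center, disc2_center, disc3_center, disc4_center and tray below 0.13 m) or (distance between disc1_center and tray below 0.13 m and distance between any of disc2_center, disc3_center, disc4_center and tray below 0.13 m) or (distance between disc2_center and tray below 0.13 m and distance between any of disc3_center, disc4_center and tray below 0.13 m) or distance between each of disc3_center, disc4_center and tray below 0.13 m) and value of joint gate between 0.078 and 0.092 m and velocity of joint gate between -0.01 and 0.01 m/s and contact force between the fingers and gate above 2 N); the arm keeps its last pose, push and grip.
It fails at once if the gel cup is disturbed (moved over 30 mm) (distance of gel_cup from where it was at the start of the episode above 0.03 m).
It fails at once if another thing on the bench is disturbed (moved over 40 mm) (distance of any of egg_flat, spray, jar, scoop, culture_cup, brush from where it was at the start of the episode above 0.04 m).
It also fails if it takes over 72 s, if anything falls off the work surface, if the arm or the gripper's body presses on something with over 40 N, if the wrist force passes 120 N, or if a joint passes its speed limit or range.

ROBOT

A 6-joint arm with a two-finger parallel gripper is mounted at the origin on the work surface. World frame = base frame: x ahead of the robot, y to its left, z up, the work surface at z = 0. Lengths are in m, angles in rad, forces in N, time in s.
With the tool pointing down it reaches from about 0.35 to 0.975 m from the base axis. Payload 4.9 kg.
Tool frame: the origin (TCP) lies at the very end of the fingers, on their centre line; the grasp point (between the pads) lies 19 mm behind it; z points along the fingers, y is the direction in which the jaws open and shut (so a half turn about z gives the same grasp; the last joint's range is limited). The gripper opens to 85 mm and grips with 20 to 120 N. Pads are 22 mm wide; open, the fingers measure 114 mm over their backs; the gripper's body (76 mm by 85 mm) begins 54 mm behind the grasp point. The pads swing forward as they close: fully open they stand 13 mm farther back than shut.
Start: joints at [0.996, 0.053, 1.613, -0, 1.476, -0.119], TCP at [0.275, 0.561, 0.231] pointing down, gripper open.
Joint ranges: [-3.01, 3.01], [-1.01, 2.22], [0.06, 2.58], [-1.02, 4.17], [0.09, 2.62], [-3.14, 3.14]. Speed limits (rad/s): [2.57, 2.57, 3.14, 3.14, 3.14, 3.14].

INTERFACE

Orientations are given as a rotation vector (axis times angle).
In Python, from station import ctrl gives the robot as it stands.
- The arm moves only by the tool step_arm, never from a script. Its argument "moves" is a list of rows, each a list of 5 numbers: the opening, from 0 (shut) to 1 (fully open), then the shift along the world's x, y, z in m, then the turn about the world's z in degrees. A call has 1 to 20 rows; each row shifts and turns the pose as measured when the row begins; what a row does not reach is not made up. A row lasts 1/8 s, in which the tool goes at most 62.5 mm and 10.7 degrees, less where a joint would pass 70% of its speed; a pose out of reach is approached as far as the arm can. A call is refused whole if a number of a shift passes 0.0625 or a number of a turn 10.7, either way. A call with a gripper value outside its range is refused whole. The fingers move at their own pace and stop on an object; "newtons" is the grip in N (left out, the last holds). Time passes only in rows, so rows that do not move let the fingers close. It gives the time, the measured TCP pose, the force and the opening at its end, in the units of the state.
- ctrl.get_obs(): the state, without advancing time (a new reading comes with each control period).
- ctrl.get_image(name): name is "side" or "top"; returns a dict with "color" (400x640x3 uint8, red, green, blue), "camera_matrix" (3x3 intrinsics, pixels), "R" (3x3) and "t" (3): a world point X has camera coordinates R X + t. Camera axes: x right, y down, z forward; pixel columns grow to the right and rows downward; lengths in m; the calibration is good to about 2 mm. A picture is of the moment at which its call begins. There is no depth.
- ctrl.finish_job(): hands the job in, once; it reports no verdict.
Trained networks look in a picture, given as the dict that the camera call returned (one of the last four; its "shot" number tells which), for a name from the list of things; names that differ only in an ending like _2 or _b are one class to them, and where a whole thing is asked for, a point or a joint stands for the part that bears it (a point fixed in the world has none). Each returns a list of dicts, best first, with "p" (0 to 1); they miss things now and then, are a little off and sometimes report something else, mostly with a low value. They report only what shows in the picture. A call takes as long as a camera call. They do not tell look-alikes from the thing itself.
- ctrl.spot_in(picture, query): "bbox" ([left, top, right, bottom] in pixels, round what is visible of it).
The state is a dict: "t": time; "q": joint angles; "dq": joint speeds; "effort": joint torques, N m; "tool_pos": TCP position; "tool_rot": TCP orientation; "contact_force": force on the tool from outside, world axes, zero at the start; "wrist_torque": the same for the moment, N m; "opening": finger opening in m.
Only numpy, scipy, OpenCV 4.12 (cv2) and the standard library are available. Lean on these libraries where they do the work, as an engineer would, in place of code of your own. Each camera call takes 0.05 s, during which the arm holds its last target.

## Working session

There is one attempt and no reset: what is moved stays moved. The work goes in short steps, Python scripts to look and compute and a tool call to move; the robot and the scene stay as the last step left them, time stands still between calls to the robot, and variables do not carry over. Pictures are saved under pics/ and viewed, and the job is handed in when it is done.

Besides the shell and the picture viewer there is one more tool, called after "Emit:" as a command line: name --pt "numbers of a row" for each row, then --argument value for the rest. step_arm: Moves the arm, as the interface text tells. Its arguments: {"type":"object","properties":{"moves":{"type":"array","items":{"type":"array","items":{"type":"number"}}},"newtons":{"type":"number"}},"required":["moves"]}

```bash
mkdir -p pics; ls; cat > h.py <<'E'
import numpy as np, cv2
from station import ctrl
def snap(name,tag):
    p=ctrl.get_image(name); cv2.imwrite(f'pics/{tag}.png',p['color'][:,:,::-1]); return p
def ray(p,uv,z):
    K=np.array(p['camera_matrix']);R=np.array(p['R']);t=np.array(p['t'])
    d=R.T@np.linalg.solve(K,[uv[0],uv[1],1]);c=-R.T@t
    return c+d*(z-c[2])/d[2]
def proj(p,X):
    x=np.array(p['R'])@np.array(X)+np.array(p['t']);x=np.array(p['camera_matrix'])@x;return x[:2]/x[2]
E
python3 - <<'E'
from h import *
np.set_printoptions(precision=3,suppress=True)
for n in ['top','side']:
    p=snap(n,n+'0'); print(n,-np.array(p['R']).T@p['t'],p['R'],p['camera_matrix'])
    for q in ['disc0_center','gel_cup','tray','tab','port','bin','gate']:
        try: print(q,[(np.round(d['bbox']),round(d['p'],2)) for d in ctrl.spot_in(p,q)][:8])
        except Exception as e: print(q,e)
print(ctrl.get_obs())
E
```

```text
pics
top [0.416 0.01  1.63 ] [[ 0.016 -1.     0.014]
 [-0.997 -0.017 -0.069]
 [ 0.069 -0.013 -0.998]] [[418.126   0.    316.528]
 [  0.    418.126 198.813]
 [  0.      0.      1.   ]]
disc0_center [(array([181., 235., 228., 270.]), 0.33)]
gel_cup [(array([256., 183., 273., 192.]), 0.56), (array([240., 151., 310., 224.]), 0.52)]
tray [(array([243., 150., 308., 225.]), 0.59)]
tab [(array([411., 149., 454., 186.]), 0.24)]
port [(array([321., 140., 397., 245.]), 0.96)]
bin [(array([325., 143., 399., 245.]), 0.81)]
gate [(array([336., 164., 382., 204.]), 0.58)]
side [0.505 0.743 0.985] [[-1.    -0.013 -0.02 ]
 [ 0.003  0.763 -0.646]
 [ 0.023 -0.646 -0.763]] [[374.57    0.    319.981]
 [  0.    374.57  202.99 ]
 [  0.      0.      1.   ]]
disc0_center [(array([278., 241., 285., 254.]), 0.43)]
gel_cup [(array([292., 263., 310., 281.]), 0.73)]
tray [(array([254., 227., 353., 303.]), 0.93)]
tab [(array([286., 134., 329., 176.]), 0.66)]
port [(array([261., 130., 373., 218.]), 0.84)]
bin [(array([257., 130., 371., 211.]), 0.82)]
gate [(array([282., 136., 332., 174.]), 0.56)]
{'t': 0.8, 'q': array([ 0.996,  0.053,  1.613,  0.   ,  1.476, -0.119]), 'dq': array([ 0.003,  0.   , -0.   ,  0.001,  0.   ,  0.   ]), 'effort': array([ -0.   , -39.363, -37.044,  -0.   ,   0.   ,  -0.   ]), 'tool_pos': array([0.275, 0.561, 0.231]), 'tool_rot': array([-0.71, -3.06, -0.  ]), 'contact_force': array([ 0.288, -0.066,  0.661]), 'wrist_torque': array([-0.046, -0.061,  0.021]), 'opening': 0.08539162187365985}
```

```bash
python3 - <<'E'
import cv2
a=cv2.imread('pics/top0.png');b=cv2.imread('pics/side0.png')
cv2.imwrite('pics/top0b.png',cv2.resize(a[120:270,220:420],None,fx=4,fy=4,interpolation=cv2.INTER_CUBIC))
cv2.imwrite('pics/side0b.png',cv2.resize(b[120:310,230:400],None,fx=3,fy=3,interpolation=cv2.INTER_CUBIC))
E
```

```text
(no output)
```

View pics/top0.png

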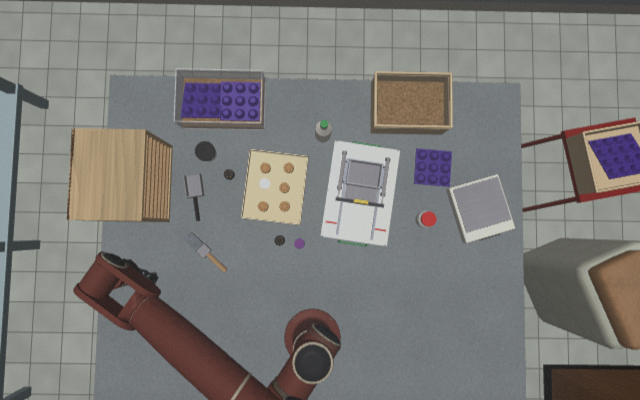

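View pics/top0b.png

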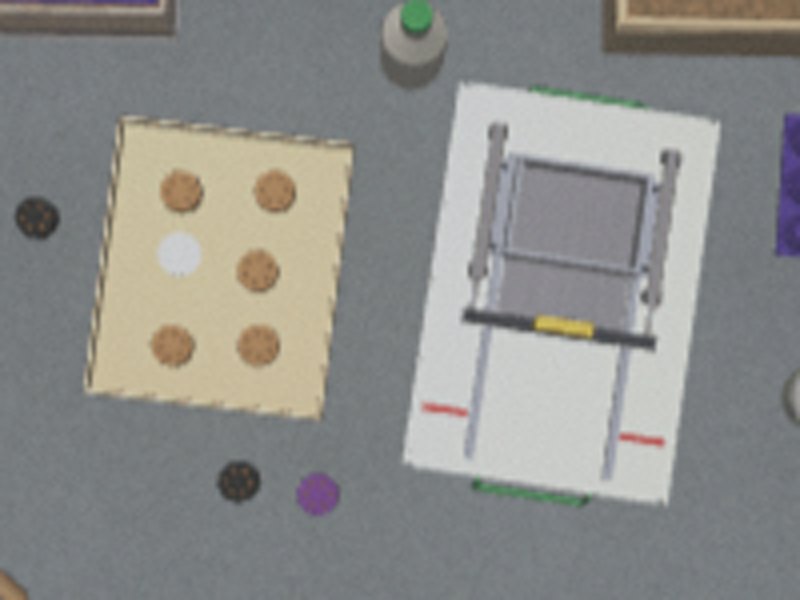

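View pics/side0.png

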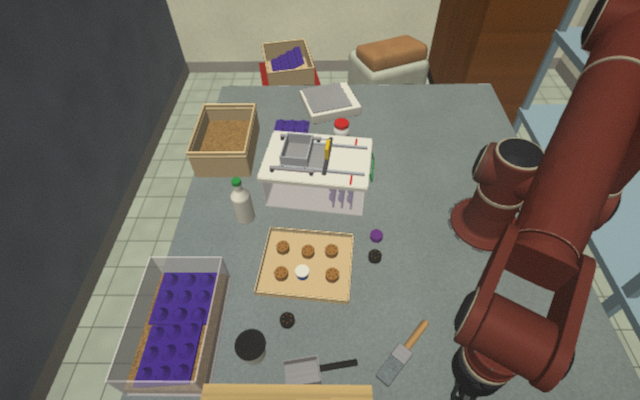

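View pics/side0b.png

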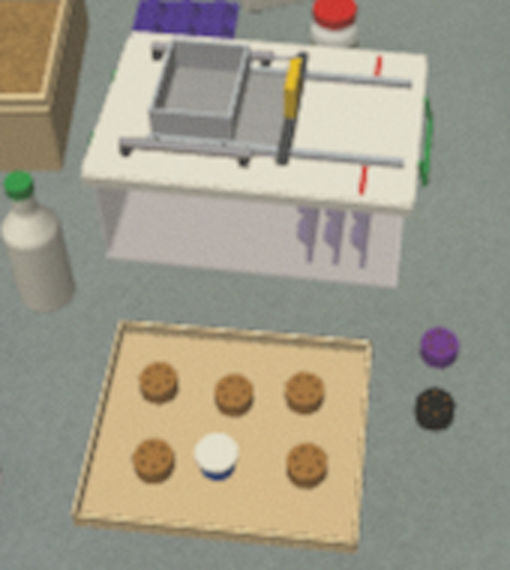

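The top view shows five brown discs on the tray, at crop (181,191), (275,191), (258,271), (173,346) and (259,346). The gel cup is at (179,255). The lid corners are at about (460,82), (720,122), (668,503) and (403,463), and the yellow tab is at (564,326). The black and purple look-alikes are off the tray. Next I'll measure these.

```bash
python3 - <<'E'
from h import *
np.set_printoptions(precision=4,suppress=True)
for n in ['top','side']:
    p=snap(n,n+'1'); im=p['color']; hsv=cv2.cvtColor(im,cv2.COLOR_RGB2HSV)
    big=cv2.resize(im,None,fx=4,fy=4,interpolation=cv2.INTER_CUBIC)
    hb=cv2.cvtColor(big,cv2.COLOR_RGB2HSV)
    x0,y0,x1,y1=(243,150,308,225) if n=='top' else (254,227,353,303)
    m=cv2.inRange(hb,(5,100,50),(18,255,190)); 
    mm=np.zeros_like(m); mm[y0*4:y1*4,x0*4:x1*4]=m[y0*4:y1*4,x0*4:x1*4]
    mm=cv2.morphologyEx(mm,cv2.MORPH_CLOSE,np.ones((7,7)))
    k,_,st,c=cv2.connectedComponentsWithStats(mm)
    for i in range(1,k):
        if st[i,4]>300:
            uv=(c[i]-1.5)/4
            print(n,st[i],uv,ray(p,uv,0.015 if n=='side' else .024))
    # yellow tab
    m=cv2.inRange(hb,(20,120,80),(35,255,255))
    k,_,st,c=cv2.connectedComponentsWithStats(m)
    for i in range(1,k):
        if st[i,4]>60:
            uv=(c[i]-1.5)/4; print('yellow',st[i],uv,ray(p,uv,.2))
    m=cv2.inRange(hb,(0,150,80),(4,255,255))|cv2.inRange(hb,(175,150,80),(180,255,255))
    k,_,st,c=cv2.connectedComponentsWithStats(m)
    for i in range(1,k):
        if 60<st[i,4]<3000:
            uv=(c[i]-1.5)/4; print('red',st[i],uv,ray(p,uv,.146))
    if n=='top':
        f=lambda u,v:((u-1.5)/4+220,(v-1.5)/4+120)
        for u,v in [(460,82),(720,122),(668,503),(403,463)]: print('lid',ray(p,f(u,v),.146))
        for u,v in [(513,156),(653,179),(637,271),(503,252)]: print('rim',ray(p,f(u,v),.19))
        for u,v in [(121,117),(353,146),(321,418),(87,392)]: print('tray',ray(p,f(u,v),.022))
        print('cup',ray(p,f(179,255),.027))
        for q in [(466,315),(653,343)]: print('bar',ray(p,f(*q),.164))
E
```

```text
top [1137  653   36   37 1042] [288.2682 167.4175] [0.6475 0.1011 0.024 ]
top [1042  654   38   36 1068] [264.7722 167.5424] [0.6454 0.1918 0.024 ]
top [1119  733   37   37 1048] [283.926  187.3237] [0.5699 0.1162 0.024 ]
top [1033  807   39   37 1079] [262.5861 205.9517] [0.4967 0.1964 0.024 ]
top [1120  808   37   35 1045] [284.1843 205.8776] [0.4984 0.1136 0.024 ]
yellow [1414  798   59   19  654] [360.4989 201.2966] [ 0.5095 -0.159   0.2   ]
red [1687  849   57   55 2441] [428.3399 218.6338] [ 0.4554 -0.4078  0.146 ]
lid [ 0.7318 -0.0702  0.146 ]
lid [ 0.6999 -0.3046  0.146 ]
lid [ 0.3584 -0.2594  0.146 ]
lid [ 0.3898 -0.0243  0.146 ]
rim [ 0.6582 -0.1148  0.19  ]
rim [ 0.6403 -0.237   0.19  ]
rim [ 0.5596 -0.2235  0.19  ]
rim [ 0.5741 -0.1071  0.19  ]
tray [0.7175 0.2515 0.022 ]
tray [0.6934 0.0261 0.022 ]
tray [0.4294 0.0521 0.022 ]
tray [0.4506 0.2767 0.022 ]
cup [0.5836 0.1914 0.027 ]
bar [ 0.5207 -0.0773  0.164 ]
bar [ 0.4989 -0.2422  0.164 ]
side [1105  962   53   58 2411] [282.414  247.1335] [0.6484 0.0999 0.015 ]
side [1298  975   56   59 2485] [331.0918 250.5419] [0.4979
[... 1083 characters left out ...]
0.146 ]
red [2514  362   17   15   75] [629.7283  91.7217] [-0.6446 -0.5192  0.146 ]
red [2518  372   19   17  103] [631.5425  94.6833] [-0.6413 -0.4996  0.146 ]
red [1339  473   55   45 1905] [341.044  123.0825] [ 0.4598 -0.3419  0.146 ]
red [2518  479   11   17   91] [630.5069 121.3613] [-0.5548 -0.3386  0.146 ]
red [2476  491   21   23  115] [621.2446 124.9554] [-0.5132 -0.3191  0.146 ]
red [2484  540   14   15   65] [622.3058 136.2327] [-0.4867 -0.2589  0.146 ]
red [2454  545   21   12   87] [615.6537 137.2687] [-0.4621 -0.2537  0.146 ]
red [2439  641   13   10   62] [610.9032 161.0363] [-0.391  -0.1384  0.146 ]
red [1400  704    8   32  103] [350.5983 179.4575] [ 0.4369 -0.0627  0.146 ]
```

Emit:
step_arm --pt "0.75 0.028 -0.046 -0.005 7" --pt "0.75 0.028 -0.046 -0.005 7" --pt "0.75 0.028 -0.046 -0.005 6.7" --pt "0.75 0.028 -0.046 -0.015 0" --pt "0.75 0.028 -0.046 -0.015 0" --pt "0.75 0.028 -0.046 -0.015 0" --pt "0.75 0.028 -0.046 -0.015 0" --pt "0.75 0.026 -0.043 -0.015 0" --pt "0.75 0 0 0 0" --newtons 25

```text
t: 2.02
tool_pos: [0.5025, 0.1855, 0.1413]
tool_rot: [0.125, 3.134, 0.008]
contact_force: [-0.4, 0.2, 0.7]
opening: 0.0638
```

Emit:
step_arm --pt "0.75 -0.006 0.0105 -0.04 0" --pt "0.75 0 0 -0.04 0" --pt "0.75 0 0 0 0"

```text
t: 2.4
tool_pos: [0.4971, 0.198, 0.0621]
tool_rot: [0.125, 3.13, 0.011]
contact_force: [-1.1, 0.4, 0.7]
opening: 0.0645
```

```bash
python3 - <<'E'
from h import *
p=snap('side','s2'); c=p['color'][170:310,240:400,::-1]; cv2.imwrite('pics/s2c.png',cv2.resize(c,None,fx=4,fy=4))
print(ctrl.get_obs()['tool_pos'])
E
```

```text
[0.49891919 0.19847062 0.06438399]
```

View pics/s2c.png

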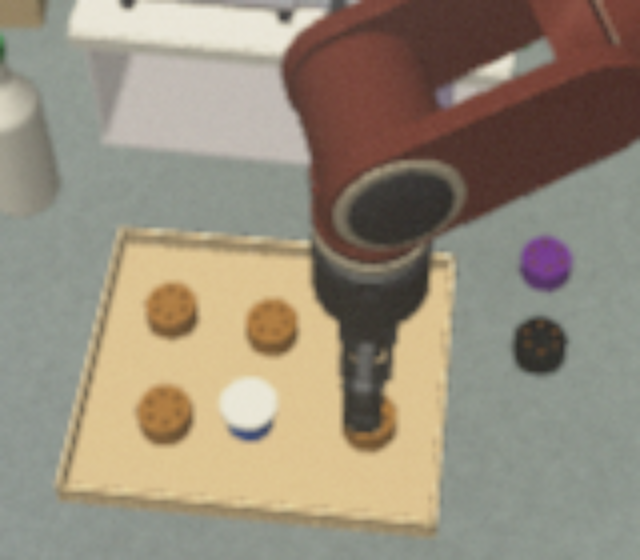

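The gripper is centred over the near disc, at crop (370,420). I'll descend and grip.

Emit:
step_arm --pt "0.75 -0.002 -0.002 -0.03 0" --pt "0.75 0 0 -0.026 0" --pt "0.75 0 0 0 0" --pt "0.3 0 0 0 0" --pt "0.3 0 0 0 0" --pt "0.3 0 0 0 0"

```text
t: 3.2
tool_pos: [0.5063, 0.2011, 0.0219]
tool_rot: [0.119, 3.104, 0.024]
contact_force: [0.2, -0.4, -0.8]
opening: 0.038
```

```bash
python3 - <<'E'
from h import *
o=ctrl.get_obs(); print(o)
p=snap('side','s3'); c=p['color'][170:310,240:400,::-1]; cv2.imwrite('pics/s3c.png',cv2.resize(c,None,fx=4,fy=4))
E
```

```text
{'t': 3.2, 'q': array([ 0.23882576,  0.06816541,  1.97396065,  0.00588243,  1.06170094,
       -1.25790989]), 'dq': array([-0.00117852, -0.00964316, -0.00581591, -0.00131944,  0.00540479,
        0.00016833]), 'effort': array([ 1.96810876e-02, -3.42491162e+01, -3.12891090e+01,  1.70486531e-02,
       -1.23947226e-01, -2.77036276e-05]), 'tool_pos': array([0.50633655, 0.20112418, 0.02190926]), 'tool_rot': array([0.11931095, 3.10428623, 0.02373711]), 'contact_force': array([ 0.18670145, -0.39446556, -0.80522131]), 'wrist_torque': array([-0.01787387, -0.01476932,  0.02229232]), 'opening': 0.03803238394380402}
```

View pics/s3c.png

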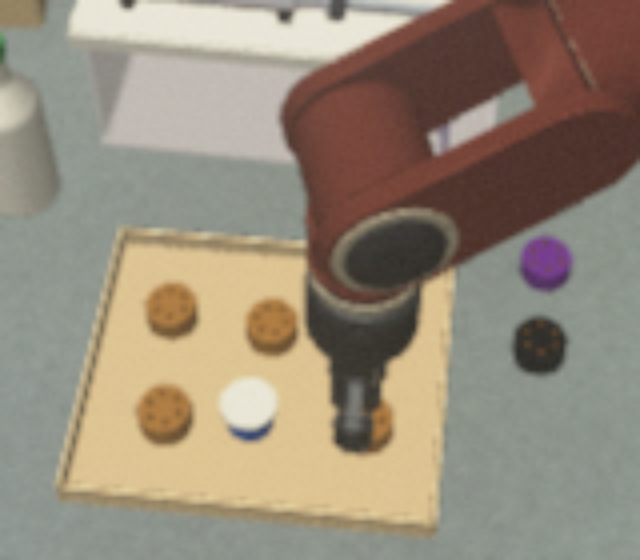

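Emit:
step_arm --pt "0.75 0 0 0 0" --pt "0.75 0 0 0 0"

```text
t: 3.5
tool_pos: [0.5066, 0.2012, 0.0224]
tool_rot: [0.119, 3.104, 0.024]
contact_force: [0.7, -0.2, 0.9]
opening: 0.0639
```

Emit:
step_arm --pt "0.75 -0.009 -0.005 0 0"

```text
t: 3.62
tool_pos: [0.4978, 0.1961, 0.0225]
tool_rot: [0.119, 3.103, 0.024]
contact_force: [0.8, -0.9, 0.0]
opening: 0.0639
```

Emit:
step_arm --pt "0.75 0 0 0 0"

```text
t: 3.75
tool_pos: [0.4966, 0.1957, 0.022]
tool_rot: [0.12, 3.105, 0.024]
contact_force: [-0.2, -0.6, -0.1]
opening: 0.0646
```

Emit:
step_arm --pt "0.75 0 0 -0.008 0" --pt "0.75 0 0 -0.006 0"

```text
t: 4.0
tool_pos: [0.4968, 0.1957, 0.0076]
tool_rot: [0.12, 3.103, 0.024]
contact_force: [0.1, 0.3, -0.2]
opening: 0.0643
```

Emit:
step_arm --pt "0.3 0 0 0 0" --pt "0.3 0 0 0 0" --pt "0.3 0 0 0 0" --pt "0.3 0 0 0 0"

```text
t: 4.5
tool_pos: [0.4967, 0.1957, 0.0069]
tool_rot: [0.12, 3.104, 0.024]
contact_force: [0.6, -1.0, -0.7]
opening: 0.0393
```

Emit:
step_arm --pt "0.3 0 0 0.02 0" --pt "0.3 0 0 0.04 0" --pt "0.3 0 0 0.04 0"

```text
t: 4.88
tool_pos: [0.4925, 0.1946, 0.1044]
tool_rot: [0.12, 3.115, 0.019]
contact_force: [0.8, 0.7, -0.2]
opening: 0.0394
```

```bash
python3 - <<'E'
from h import *
p=snap('side','s4'); c=p['color'][170:310,240:400,::-1]; cv2.imwrite('pics/s4c.png',cv2.resize(c,None,fx=4,fy=4))
E
```

```text
(no output)
```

View pics/s4c.png

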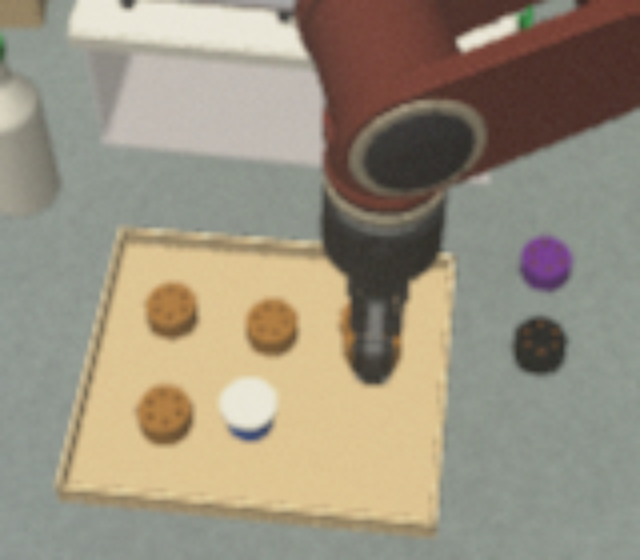

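The disc is off the tray and held, and the opening reads 39 mm. I'll carry it to the port.

Emit:
step_arm --pt "0.3 0 0 0.04 0" --pt "0.3 0 0 0.04 0" --pt "0.3 0 0 0.04 0" --pt "0.3 0.01 -0.034 0 0" --pt "0.3 0.01 -0.034 0 0" --pt "0.3 0.01 -0.034 0 0" --pt "0.3 0.01 -0.034 0 0" --pt "0.3 0.01 -0.034 0 0" --pt "0.3 0.01 -0.034 0 0" --pt "0.3 0.01 -0.034 0 0" --pt "0.3 0.01 -0.034 0 0" --pt "0.3 0.01 -0.034 0 0" --pt "0.3 0.01 -0.034 0 0" --pt "0.3 0 0 0 0"

```text
t: 6.68
tool_pos: [0.5977, -0.1553, 0.2341]
tool_rot: [0.116, 3.1, 0.026]
contact_force: [-0.1, -1.4, -0.9]
opening: 0.0389
```

Emit:
step_arm --pt "0.3 -0.005 0.007 -0.018 0" --pt "0.3 0 0 -0.018 0" --pt "0.3 0 0 0 0"

```text
t: 7.05
tool_pos: [0.5908, -0.1453, 0.1937]
tool_rot: [0.114, 3.103, 0.028]
contact_force: [-0.9, 0.1, 0.1]
opening: 0.0388
```

```bash
python3 - <<'E'
from h import *
for n in ['top','side']:
    p=snap(n,n+'5')
    c=p['color'][130:260,280:440] if n=='top' else p['color'][90:220,230:390]
    cv2.imwrite(f'pics/{n}5c.png',cv2.resize(c[:,:,::-1],None,fx=4,fy=4))
E
```

```text
(no output)
```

View pics/side5c.png

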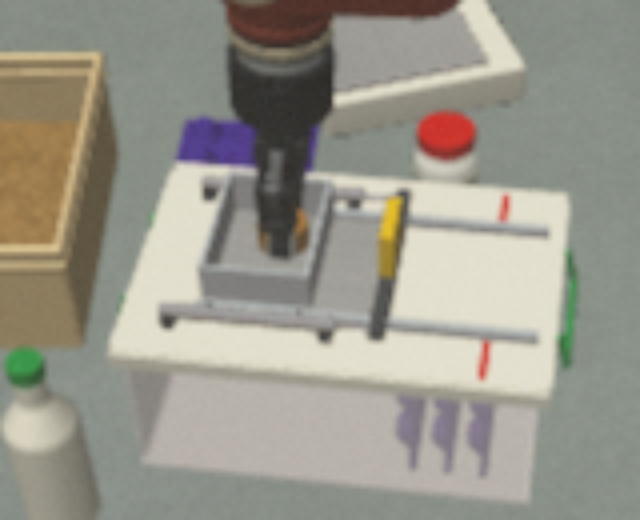

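View pics/top5c.png

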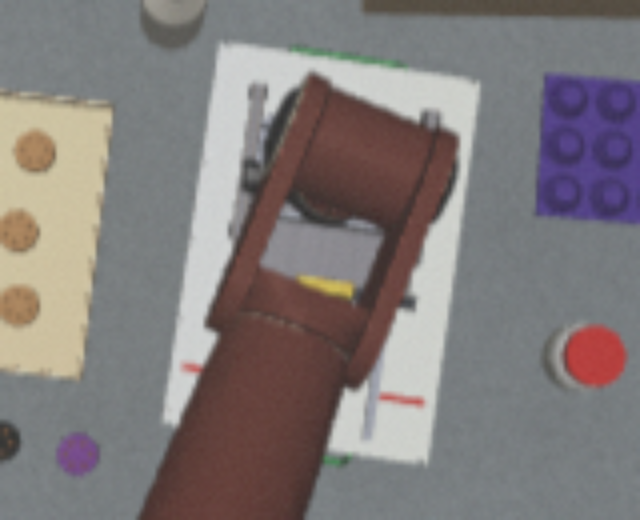

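Emit:
step_arm --pt "0.3 0.005 -0.004 0 0" --pt "0.3 0 0 0 0" --pt "0.6 0 0 0 0" --pt "0.6 0 0 0 0" --pt "0.6 0 0 0 0" --pt "0.6 0 0 0.03 0" --pt "0.6 0 0 0.03 0"

```text
t: 8.02
tool_pos: [0.5969, -0.1498, 0.2563]
tool_rot: [0.113, 3.102, 0.028]
contact_force: [0.1, -0.3, -0.1]
opening: 0.0512
```

```bash
python3 - <<'E'
from h import *
for n in ['side']:
    p=snap(n,n+'6')
    c=p['color'][90:220,230:390]
    cv2.imwrite(f'pics/{n}6c.png',cv2.resize(c[:,:,::-1],None,fx=4,fy=4))
E
```

```text
(no output)
```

View pics/side6c.png

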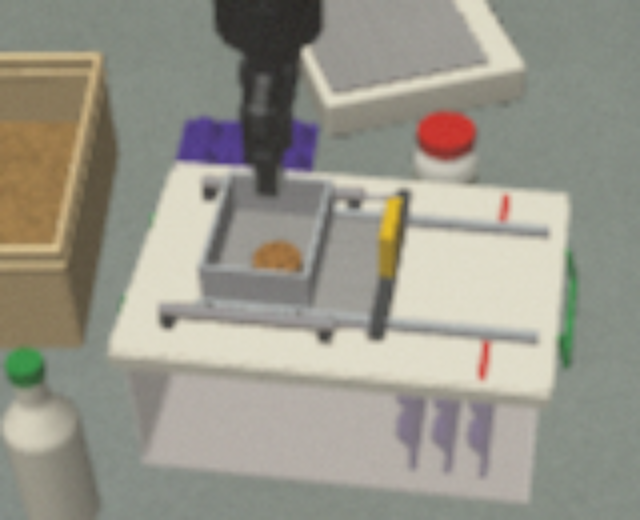

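The first disc lies flat in the port. Now for the disc at (0.498, 0.113).

Emit:
step_arm --pt "0.75 -0.0124 0.033 0 0" --pt "0.75 -0.0124 0.033 0 0" --pt "0.75 -0.0124 0.033 0 0" --pt "0.75 -0.0124 0.033 0 0" --pt "0.75 -0.0124 0.033 0 0" --pt "0.75 -0.0124 0.033 -0.03 0" --pt "0.75 -0.0124 0.033 -0.04 0" --pt "0.75 -0.0124 0.033 -0.04 0" --pt "0.75 0 0 -0.04 0" --pt "0.75 0 0 -0.02 0" --pt "0.75 0 0 0 0"

```text
t: 9.45
tool_pos: [0.4944, 0.1208, 0.0852]
tool_rot: [0.113, 3.088, 0.023]
contact_force: [0.1, 0.7, -0.0]
opening: 0.0638
```

Emit:
step_arm --pt "0.75 0.004 -0.008 -0.02 0" --pt "0.75 0 0 -0.02 0" --pt "0.75 0 0 -0.015 0" --pt "0.75 0 0 0 0"

```text
t: 9.95
tool_pos: [0.502, 0.1125, 0.033]
tool_rot: [0.114, 3.08, 0.024]
contact_force: [-0.1, 0.6, 0.1]
opening: 0.064
```

Emit:
step_arm --pt "0.75 -0.004 0 -0.01 0" --pt "0.75 0 0 -0.01 0" --pt "0.75 0 0 -0.005 0" --pt "0.75 0 0 0 0"

```text
t: 10.45
tool_pos: [0.4993, 0.1127, 0.0085]
tool_rot: [0.114, 3.077, 0.024]
contact_force: [-0.6, 1.4, -0.1]
opening: 0.0643
```

Emit:
step_arm --pt "0.75 -0.001 0 -0.001 0" --pt "0.3 0 0 0 0" --pt "0.3 0 0 0 0" --pt "0.3 0 0 0 0" --pt "0.3 0 0 0 0" --pt "0.3 0 0 0.02 0" --pt "0.3 0 0 0.04 0" --pt "0.3 0 0 0.04 0" --pt "0.3 0 0 0.04 0" --pt "0.3 0 0 0.04 0" --pt "0.3 0 0 0.04 0" --pt "0.3 0 0 0 0"

```text
t: 11.95
tool_pos: [0.4959, 0.1124, 0.2338]
tool_rot: [0.114, 3.078, 0.024]
contact_force: [0.2, -0.1, -1.1]
opening: 0.0388
```

Emit:
step_arm --pt "0.3 0.01 -0.033 0 0" --pt "0.3 0.01 -0.033 0 0" --pt "0.3 0.01 -0.033 0 0" --pt "0.3 0.01 -0.033 0 0" --pt "0.3 0.01 -0.033 0 0" --pt "0.3 0.01 -0.033 0 0" --pt "0.3 0.01 -0.033 0 0" --pt "0.3 0.01 -0.033 0 0" --pt "0.3 0.01 -0.02 0 0" --pt "0.3 0 0 0 0"

```text
t: 13.2
tool_pos: [0.5806, -0.1786, 0.2165]
tool_rot: [0.113, 3.1, 0.035]
contact_force: [0.3, 0.4, 0.8]
opening: 0.0389
```

Emit:
step_arm --pt "0.3 0.01 -0.013 0 0" --pt "0.3 0 0 -0.01 0" --pt "0.3 0 0 -0.01 0" --pt "0.3 0 0 0 0"

```text
t: 13.7
tool_pos: [0.5897, -0.1897, 0.1924]
tool_rot: [0.11, 3.104, 0.039]
contact_force: [-0.5, 0.6, -1.3]
opening: 0.039
```

```bash
python3 - <<'E'
from h import *
for n in ['side']:
    p=snap(n,n+'7')
    c=p['color'][90:220,230:390]
    cv2.imwrite(f'pics/{n}7c.png',cv2.resize(c[:,:,::-1],None,fx=4,fy=4))
E
```

```text
(no output)
```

View pics/side7c.png

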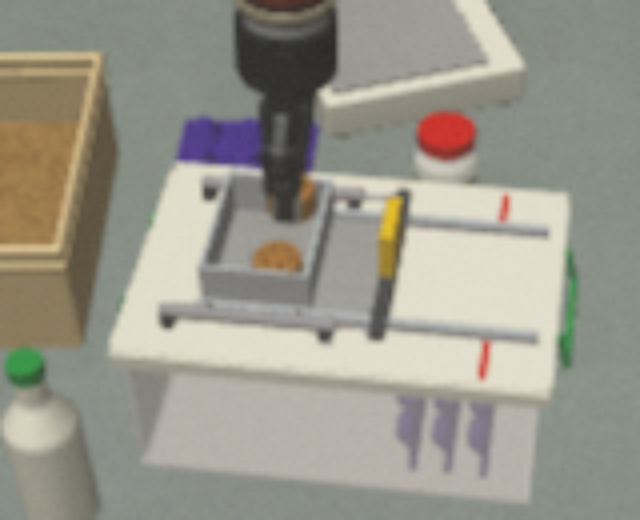

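Emit:
step_arm --pt "0.3 0.003 0 0 0" --pt "0.3 0 0 0 0" --pt "0.6 0 0 0 0" --pt "0.6 0 0 0 0" --pt "0.6 0 0 0 0" --pt "0.6 0 0 0.03 0" --pt "0.6 0 0 0.03 0"

```text
t: 14.62
tool_pos: [0.5921, -0.1889, 0.2524]
tool_rot: [0.109, 3.107, 0.041]
contact_force: [0.2, 0.5, -0.0]
opening: 0.0514
```

```bash
python3 - <<'E'
from h import *
for n in ['side']:
    p=snap(n,n+'8')
    c=p['color'][90:220,230:390]
    cv2.imwrite(f'pics/{n}8c.png',cv2.resize(c[:,:,::-1],None,fx=4,fy=4))
E
```

```text
(no output)
```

View pics/side8c.png

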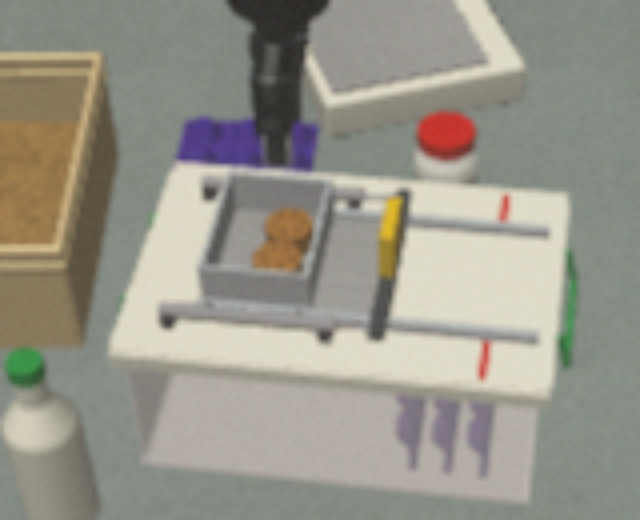

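Two discs now lie flat in the port. Now the third, at (0.648, 0.100).

Emit:
step_arm --pt "0.75 0.0062 0.032 0 0" --pt "0.75 0.0062 0.032 0 0" --pt "0.75 0.0062 0.032 0 0" --pt "0.75 0.0062 0.032 0 0" --pt "0.75 0.0062 0.032 0 0" --pt "0.75 0.0062 0.032 0 0" --pt "0.75 0.0062 0.032 -0.03 0" --pt "0.75 0.0062 0.032 -0.03 0" --pt "0.75 0.006 0.032 -0.03 0" --pt "0.75 0 0 -0.03 0" --pt "0.75 0 0 -0.03 0" --pt "0.75 0 0 0 0"

```text
t: 16.18
tool_pos: [0.6497, 0.1071, 0.1]
tool_rot: [0.111, 3.096, 0.033]
contact_force: [0.8, -0.0, 0.4]
opening: 0.0639
```

Emit:
step_arm --pt "0.75 -0.002 -0.0065 -0.025 0" --pt "0.75 0 0 -0.025 0" --pt "0.75 0 0 -0.015 0" --pt "0.75 0 0 0 0"

```text
t: 16.68
tool_pos: [0.6517, 0.1, 0.0394]
tool_rot: [0.111, 3.087, 0.034]
contact_force: [-0.6, -0.8, -0.1]
opening: 0.0644
```

Emit:
step_arm --pt "0.75 -0.003 0 -0.01 0" --pt "0.75 0 0 -0.01 0" --pt "0.75 0 0 -0.01 0" --pt "0.75 0 0 0 0"

```text
t: 17.18
tool_pos: [0.6504, 0.1001, 0.0106]
tool_rot: [0.111, 3.082, 0.035]
contact_force: [-0.4, 0.3, -0.5]
opening: 0.0643
```

Emit:
step_arm --pt "0.75 -0.002 0 -0.002 0" --pt "0.75 0 0 0 0" --pt "0.3 0 0 0 0" --pt "0.3 0 0 0 0" --pt "0.3 0 0 0 0" --pt "0.3 0 0 0 0" --pt "0.3 0 0 0.02 0" --pt "0.3 0 0 0.04 0" --pt "0.3 0 0 0.04 0" --pt "0.3 0 0 0.04 0" --pt "0.3 0 0 0.04 0" --pt "0.3 0 0 0.04 0" --pt "0.3 0 0 0 0"

```text
t: 18.8
tool_pos: [0.6484, 0.1002, 0.2462]
tool_rot: [0.11, 3.072, 0.035]
contact_force: [0.3, 0.2, 0.8]
opening: 0.0393
```

Emit:
step_arm --pt "0.3 -0.002 -0.033 0 0" --pt "0.3 -0.002 -0.033 0 0" --pt "0.3 -0.002 -0.033 0 0" --pt "0.3 -0.002 -0.033 0 0" --pt "0.3 -0.002 -0.033 0 0" --pt "0.3 -0.002 -0.033 0 0" --pt "0.3 -0.002 -0.033 0 0" --pt "0.3 -0.002 -0.03 -0.01 0" --pt "0.3 0 0 0 0"

```text
t: 19.92
tool_pos: [0.6263, -0.1669, 0.2313]
tool_rot: [0.108, 3.081, 0.039]
contact_force: [0.3, 1.1, -0.7]
opening: 0.0388
```

Emit:
step_arm --pt "0.3 0.002 -0.006 -0.018 0" --pt "0.3 0 0 -0.016 0" --pt "0.3 0 0 0 0"

```text
t: 20.3
tool_pos: [0.6277, -0.171, 0.1936]
tool_rot: [0.105, 3.083, 0.042]
contact_force: [-0.5, -0.2, 0.3]
opening: 0.0391
```

```bash
python3 - <<'E'
from h import *
for n in ['side']:
    p=snap(n,n+'9')
    c=p['color'][90:220,230:390]
    cv2.imwrite(f'pics/{n}9c.png',cv2.resize(c[:,:,::-1],None,fx=4,fy=4))
E
```

```text
(no output)
```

View pics/side9c.png

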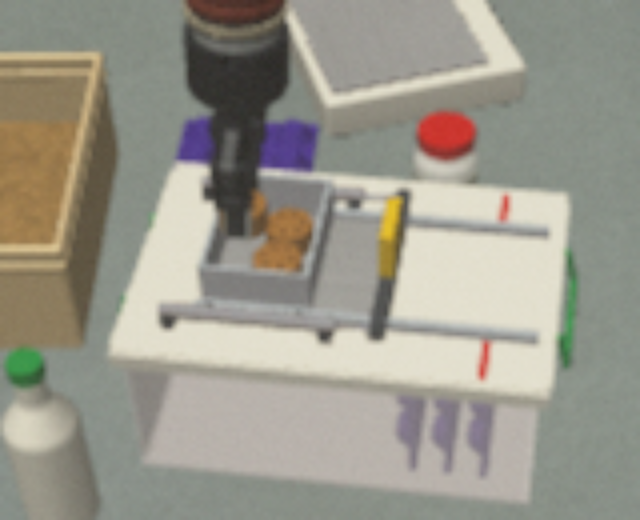

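Emit:
step_arm --pt "0.3 -0.002 -0.001 0 0" --pt "0.3 0 0 0 0" --pt "0.6 0 0 0 0" --pt "0.6 0 0 0 0" --pt "0.6 0 0 0 0" --pt "0.6 0 0 0.03 0" --pt "0.6 0 0 0.03 0" --pt "0.6 0 0 0.02 0"

```text
t: 21.35
tool_pos: [0.6258, -0.1713, 0.2765]
tool_rot: [0.104, 3.083, 0.042]
contact_force: [0.5, 0.6, 0.5]
opening: 0.0515
```

```bash
python3 - <<'E'
from h import *
for n in ['side']:
    p=snap(n,n+'10')
    c=p['color'][90:220,230:390]
    cv2.imwrite(f'pics/{n}10c.png',cv2.resize(c[:,:,::-1],None,fx=4,fy=4))
E
```

```text
(no output)
```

View pics/side10c.png

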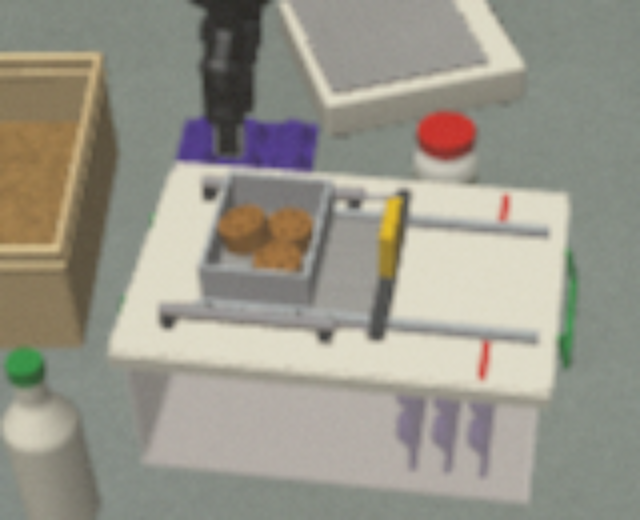

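All three lie flat and are let go. Now I'll turn and move above the tab.

Emit:
step_arm --pt "0.5 -0.011 0.001 0 -9.3" --pt "0.5 -0.011 0.001 0 -9.3" --pt "0.5 -0.011 0.001 0 -9.3" --pt "0.5 -0.011 0.001 0 -9.3" --pt "0.5 -0.011 0.001 0 -9.3" --pt "0.5 -0.011 0.001 0 -9.3" --pt "0.5 -0.011 0.001 0 -9.3" --pt "0.5 -0.011 0.001 0 -9.3" --pt "0.5 -0.011 0.001 0 -9.3" --pt "0.5 -0.011 0.001 0 -9.3" --pt "0.5 0 0 0 0"

```text
t: 22.78
tool_pos: [0.5121, -0.1609, 0.2738]
tool_rot: [2.362, 1.987, -0.044]
contact_force: [-0.7, -0.9, -0.1]
opening: 0.0429
```

```bash
python3 - <<'E'
from h import *
from scipy.spatial.transform import Rotation as Ro
o=ctrl.get_obs(); print(o['q'],o['tool_pos'],o['opening']);R=Ro.from_rotvec(o['tool_rot']).as_matrix();print(R, np.degrees(np.arctan2(R[1,1],R[0,1])))
E
```

```text
[-0.41718094 -0.20162403  1.78440301 -0.04961033  1.52289256 -0.2436466 ] [ 0.51207163 -0.16093035  0.27378485] 0.04289769674318153
[[ 0.171564    0.98509012  0.01277667]
 [ 0.98353586 -0.17051715 -0.0598424 ]
 [-0.05677151  0.02283312 -0.99812607]] -9.82047440802382
```

Emit:
step_arm --pt "0.5 -0.002 0.002 -0.02 2.3" --pt "0.5 0 0 -0.02 0" --pt "0.5 0 0 -0.015 0" --pt "0.5 0 0 0 0"

```text
t: 23.28
tool_pos: [0.5106, -0.159, 0.2155]
tool_rot: [2.315, 2.042, -0.043]
contact_force: [0.1, 0.1, -1.4]
opening: 0.0427
```

```bash
python3 - <<'E'
from h import *
for n in ['side']:
    p=snap(n,n+'11')
    c=p['color'][90:220,230:390]
    cv2.imwrite(f'pics/{n}11c.png',cv2.resize(c[:,:,::-1],None,fx=4,fy=4))
E
```

```text
(no output)
```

View pics/side11c.png

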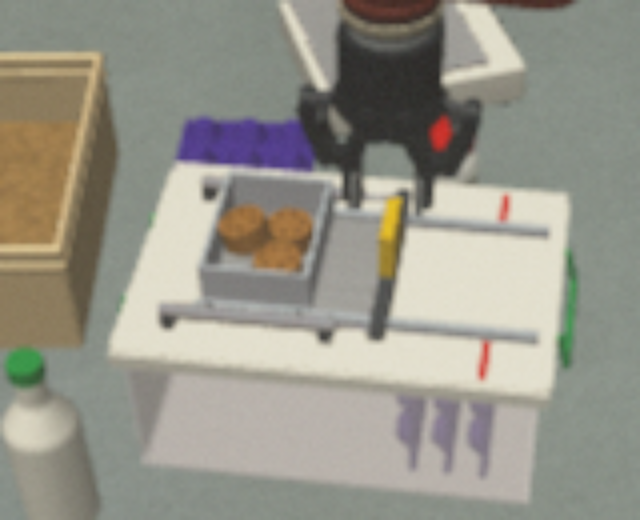

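The fingers straddle the tab evenly, at crop (355,190) and (425,195) either side of (392,200). I'll descend.

Emit:
step_arm --pt "0.5 0 0 -0.015 0" --pt "0.5 0 0 -0.015 0" --pt "0.5 0 0 -0.012 0" --pt "0.5 0 0 0 0"

```text
t: 23.82
tool_pos: [0.5115, -0.1594, 0.1725]
tool_rot: [2.313, 2.041, -0.04]
contact_force: [-0.5, -0.0, 0.1]
opening: 0.0424
```

Emit:
step_arm --pt "0.5 -0.001 0 -0.004 0" --pt "0 0 0 0 0" --pt "0 0 0 0 0" --pt "0 0 0 0 0" --pt "0 0 0 0 0" --newtons 60

```text
t: 24.45
tool_pos: [0.5089, -0.1594, 0.1692]
tool_rot: [2.317, 2.042, -0.046]
contact_force: [2.0, 0.3, -0.8]
opening: 0.0116
```

```bash
python3 - <<'E'
from h import *
for n in ['side']:
    p=snap(n,n+'12')
    c=p['color'][90:220,230:390]
    cv2.imwrite(f'pics/{n}12c.png',cv2.resize(c[:,:,::-1],None,fx=4,fy=4))
E
```

```text
(no output)
```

View pics/side12c.png

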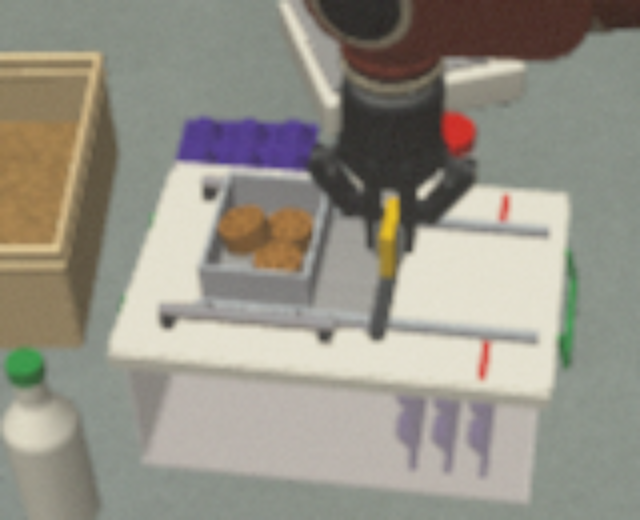

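Emit:
step_arm --pt "0 -0.01 0.0013 0 0" --pt "0 -0.01 0.0013 0 0" --pt "0 -0.01 0.0013 0 0" --pt "0 -0.01 0.0013 0 0" --pt "0 -0.01 0.0013 0 0" --pt "0 -0.01 0.0013 0 0"

```text
t: 25.25
tool_pos: [0.4474, -0.151, 0.1693]
tool_rot: [2.313, 2.038, -0.039]
contact_force: [8.2, -1.2, -2.1]
opening: 0.0112
```

Emit:
step_arm --pt "0 -0.01 0.0013 0 0" --pt "0 -0.01 0.0013 0 0" --pt "0 -0.002 0 0 0" --pt "0 0 0 0 0" --pt "0 0 0 0 0"

```text
t: 25.88
tool_pos: [0.4239, -0.1478, 0.1693]
tool_rot: [2.308, 2.034, -0.032]
contact_force: [8.0, -1.3, -2.0]
opening: 0.0115
```

```bash
python3 - <<'E'
from h import *
print(ctrl.get_obs()['tool_pos'])
for n in ['side','top']:
    p=snap(n,n+'13')
    c=p['color'][90:220,230:390] if n=='side' else p['color'][130:260,240:400]
    cv2.imwrite(f'pics/{n}13c.png',cv2.resize(c[:,:,::-1],None,fx=5,fy=4.5,interpolation=cv2.INTER_CUBIC) if n=='side' else cv2.resize(c[:,:,::-1],None,fx=5,fy=4.5))
print(ctrl.get_obs()['tool_pos'])
E
```

```text
[ 0.42390252 -0.1478214   0.16928231]
[ 0.42384699 -0.14781609  0.16928251]
```

View pics/side13c.png

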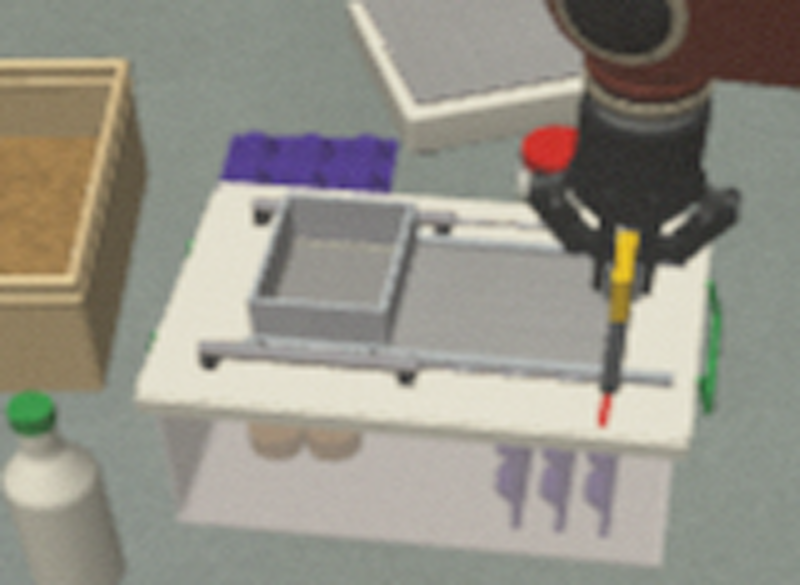

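View pics/top13c.png

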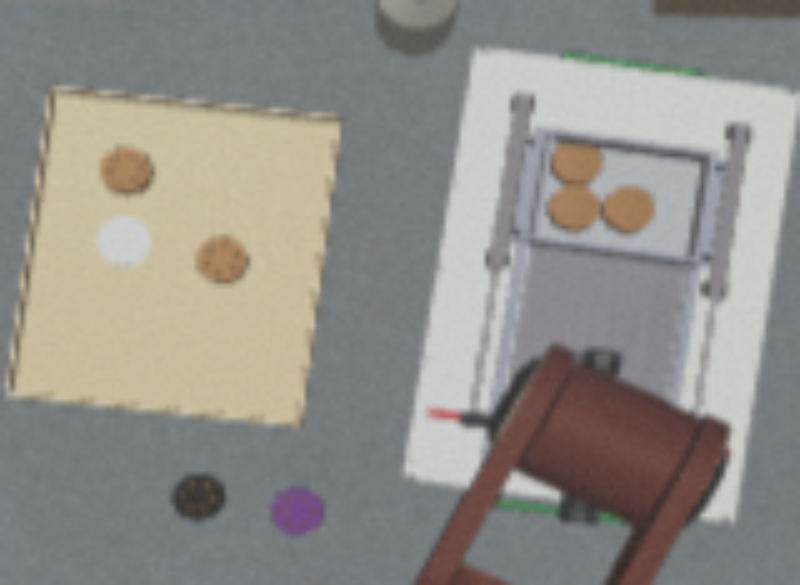

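Three discs show inside the bin at top crop (577,163), (573,208) and (628,210), with two left on the tray. Before handing in I'll check the bar against the marks numerically.

```bash
python3 - <<'E'
from h import *
np.set_printoptions(precision=4,suppress=True)
ex=np.array([.9914,-.1305])
p0=ctrl.get_image('top'); im=cv2.imread('pics/top0.png'); 
def redc(img,box):
    x0,y0,x1,y1=box; c=img[y0:y1,x0:x1].astype(float); w=np.clip(c[:,:,2]-np.maximum(c[:,:,0],c[:,:,1])-25,0,None)
    ys,xs=np.mgrid[y0:y1,x0:x1]; return np.array([(w*xs).sum()/w.sum(),(w*ys).sum()/w.sum()])
a=ray(p0,redc(im,(322,217,340,227)),.146)[:2]; b=ray(p0,redc(im,(372,224,390,234)),.146)[:2]
print('marks',a,b,(a+b)/2,'along x',a@ex,b@ex)
now=p0['color'][:,:,::-1]
# bar end now and at start: dark columns
for nm,img,r in [('now',now,(215,228)),('start',im,(190,205))]:
    for x in range(332,342):
        col=img[r[0]:r[1],x].astype(float).mean(1); w=np.clip(110-col,0,None)
        if w.sum()>60: v=(w*np.arange(*r)).sum()/w.sum(); P=ray(p0,(x,v),.164)[:2]; print(nm,x,round(v,2),P,P@ex)
print('tcp along',np.array([.4239,-.1478])@ex,np.array([.5089,-.1594])@ex)
s=ctrl.get_image('side'); im2=s['color'][:,:,::-1]; cv2.imwrite('pics/side14z.png',cv2.resize(im2[135:190,330:380],None,fx=12,fy=10,interpolation=cv2.INTER_CUBIC))
E
```

```text
marks [ 0.4379 -0.0606] [ 0.4144 -0.236 ] [ 0.4261 -0.1483] along x 0.44199794272465115 0.44158849535610883
now 333 222.71 [ 0.4351 -0.0675] 0.44014230325334824
now 334 222.73 [ 0.4351 -0.071 ] 0.4405900926531969
now 335 222.71 [ 0.4352 -0.0745] 0.44117247205689036
now 336 223.18 [ 0.4336 -0.078 ] 0.44005943119990004
now 337 223.54 [ 0.4324 -0.0815] 0.43930699167202053
now 338 224.54 [ 0.429  -0.0851] 0.43638535601488027
now 339 223.28 [ 0.4334 -0.0885] 0.4412588507267255
now 340 221.58 [ 0.4394 -0.0919] 0.44766489150345107
now 341 220.6 [ 0.4429 -0.0954] 0.45157096849947315
start 337 198.34 [ 0.5209 -0.0804] 0.5269068686404407
start 338 198.73 [ 0.5196 -0.0839] 0.5260652572124388
start 339 198.86 [ 0.5192 -0.0874] 0.5261281283545718
start 340 199.03 [ 0.5186 -0.091 ] 0.5260590529713652
start 341 199.16 [ 0.5182 -0.0945] 0.5261124558412269
tcp along 0.43954236 0.5253251600000001
```

View pics/side14z.png

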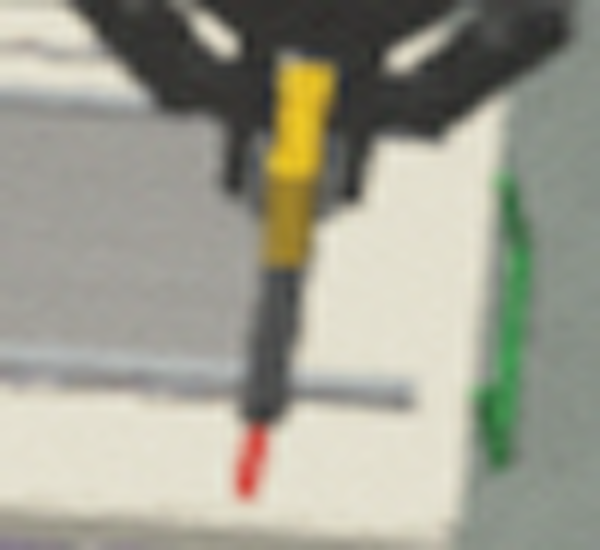

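The bar stands level with the red mark to within about 1.5 mm, and the travel is about 86 mm. Handing in.

```bash
python3 - <<'E'
from h import *
o=ctrl.get_obs(); print(o['t'],o['tool_pos'],o['contact_force'],o['opening'])
print(ctrl.finish_job())
E
```

```text
26.075 [ 0.42385956 -0.14781643  0.16928995] [ 7.33040796 -0.93233938 -1.87684904] 0.011820599504987673
the job is handed in; nothing more can be done
None
```

I put three brown discs in the port, flat and let go with the gate shut. I then gripped the yellow tab at 60 N, pulled the gate to the red marks, and handed the job in at 26 s still holding it.

**Last checks:**
- **Discs:** the camera shows three discs inside the bin under the port and two on the tray beside the gel cup. The gel cup and the other things in view have not visibly moved.
- **Gate:** the arm's travel reads about 86 mm. The images put the bar about 1.3 mm past the marks, so the two agree within the 7 mm allowed.
- **Hold:** the arm was holding still, and the force at the wrist read about 7 N, which fits the springs pulling on the tab.

**What went wrong:** the first grip on the first disc was off-centre and too high because the arm drifted. I opened, corrected and gripped again. A tool tilt of 2 to 4° also built up over the moves, but it did no harm.

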